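# Set the fume extractor to speed four and start it

## Robot

A 6-joint arm with a two-finger parallel gripper is mounted at the origin on the work surface. World frame = base frame: x ahead of the robot, y to its left, z up, the work surface at z = 0. Lengths are in m, angles in degrees, forces in N, time in s.
With the tool pointing down it reaches from about 0.35 to 0.875 m from the base axis. Payload 4.2 kg.
Tool frame: the origin (TCP) lies on the centre line of the jaws, within the pads' length; the fingertips stand 19 mm ahead of it and the grasp point (between the pads) is the TCP; z points along the fingers, y is the line along which they close (so a half turn about z gives the same grasp; the last joint's range is limited). The gripper opens to 87 mm and grips with 3 to 60 N. Pads are 19 mm wide; open, the fingers measure 117 mm over their backs; the gripper's body (75 mm by 190 mm) begins 51 mm behind the grasp point.
Start: joints at [-60.986, 22.042, 0.453, 0, -68.411, -14.817], TCP at [0.153, -0.606, 0.242] pointing down, gripper open.
Joint ranges: [-179.83, 179.83], [-69.29, 118.12], [-61.27, 80.66], [-181.25, 117.63], [-171.15, -9.14], [-177.46, 177.46]. Speed limits (degrees/s): [159.86, 159.86, 180, 180, 180, 180].

## Interface

Orientations are given as a 3x3 rotation matrix whose columns are the frame's x, y, z axes.
In Python, from station import sense, capture, finish_job, search_frame, masks_of gives the robot as it stands.
- The arm moves only by the tool drive_tool, never from a script. Its argument "rows" is a list of rows, each a list of 7 numbers: the opening in per cent of the stroke, from 0 (shut) to 100 (fully open), then the shift along the world's x, y, z in mm, then the turn, a rotation vector about the world's x, y, z in rad. In form: [[fingers, dx, dy, dz, wx, wy, wz], ...]. A call has 1 to 5 rows; each row shifts and turns the commanded pose from where the row before left it; what a row does not reach is not made up. A row lasts 1/12 s, in which the tool goes at most 41.7 mm and 7.16 degrees, less where a joint would pass 70% of its speed; a pose out of reach is approached as far as the arm can. A call is refused whole if a number of a shift passes 41.7 or a number of a turn 0.125, either way. A call with a gripper value outside its range is refused whole. The fingers move at their own pace and stop on an object; the grip force is fixed at half the most. Time passes only in rows, so rows that do not move let the fingers close. It gives the time, the measured TCP pose, the force, the opening and the grip force at its end, in the units of the state.
- sense(): the state, without advancing time (a new reading comes with each control period).
- capture(name): name is "side" or "top" or "wrist"; returns a dict with "frame" (480x640x3 uint8, red, green, blue), "z_map" (480x640 float32, m along the optical axis (not along the pixel's ray), 0 where there is no reading), "fx", "fy", "cx", "cy" (pixels), "distortion" ([k1, k2, p1, p2, k3] as OpenCV has them; the pictures are not rectified), "R" (3x3) and "t" (3): a world point X has camera coordinates R X + t; the wrist camera has in their place "T_tool_cam" (4x4, takes a point from camera to tool coordinates, whose origin is the TCP and whose axes are the flange's). Camera axes: x right, y down, z forward; pixel columns grow to the right and rows downward; lengths in m; the calibration is good to about 2 mm. A picture is of the moment at which its call begins: read the wrist's pose just before it.
- finish_job(): hands the job in; it is judged then, once.
Trained networks look in a picture, given as the dict that the camera call returned (one of the last four; its "shot" number tells which), for a name from the list of things; names that differ only in an ending like _2 or _b are one class to them, and where a whole thing is asked for, a point or a joint stands for the part that bears it (a point fixed in the world has none). Each returns a list of dicts, best first, with "p" (0 to 1); they miss things now and then, are a little off and sometimes report something else, mostly with a low value. They report only what shows in the picture. A call takes as long as a camera call.
- search_frame(label, picture): "xy" ([column, row] in pixels, amid what is visible of it).
- masks_of(label, picture): "region" (480x640 bool, what is visible of it) and "xy" ([column, row] in pixels, amid what is visible of it).
The state is a dict: "time_s": time; "joints": joint angles; "joint_velocities": joint speeds; "effort": joint torques, N m; "tcp_pos": TCP position; "ee_rot": TCP orientation; "wrist_force": force on the tool from outside, world axes, zero at the start; "moment": the same for the moment, N m; "gripper_width": opening from 0.0 (shut) to 1.0 (fully open); "gripper_force": force on a finger pad.
Only numpy, scipy, OpenCV 4.12 (cv2) and the standard library are available. Lean on these libraries where they do the work, as an engineer would, in place of code of your own. Each camera call takes 0.05 s, during which the arm holds its last target. There are 200 camera calls.

## Task

Get the solder fume extractor going at speed four: with a fingertip, gently push its orange pointer round, click by click, until it rests at the mark with four dots, without running on to five. Then press the green start button down and let it come back up. Pick nothing up, and leave the can, the tape, the solder spool and the screwdriver where they are.

Things in the scene. Friction and masses are not known exactly. Their poses are not given: they have to be found in the camera images.
- extractor: Bench fume extractor, fixed. Cream control deck: a box 180 (x) by 240 (y) by 70 mm high, centred at (0, -10) mm of the origin, which lies on the bench. Black fan head 110 x 180 mm, top 200 mm above the bench, centred at y = +215 mm. Its x axis points away from its operator's side, y towards the fan head, z up.
- dial (a point): Centre of the selector's dial (its turning axis, vertical) on the flat top of the deck, 70 mm above the bench, at (0, -30) mm of the extractor's origin. A black disc 114 mm across is printed round it; outside the disc are the marks: a red bar at off, then 1, 2, 3, 4 and 5 dots. Seen along the extractor's axes the marks lie at 75, 45, 15, -15, -45 and -75 degrees counter-clockwise from +x (seen from above), so settings count up clockwise.
- selector (a joint): Angle of the selector in rad, 0 at off, growing clockwise seen from above; one click is 0.5236 rad (30 degrees), settings 0 (off) to 5, stop just past 5; setting four is 2.094. It starts at off, 1 or 2. It is sprung into each setting: it springs back if pushed less than half-way to the next, and jumps on by itself, ahead of the finger, once past half-way. About 3 N on the outer part of the pointer moves it.
- pointer_tip (a point): Tip of the selector's orange pointer, on its top face, 24 mm above the deck and 52 mm from the dial axis. The pointer is a bar 12 mm wide, from 3 to 24 mm above the deck, running from the grey hub (34 mm across, 26 mm high) at the axis out to this tip, with a white stripe on top; push on its upright side.
- start_top (a point): Centre of the top of the green start button, 26 mm across, 22 mm above the deck, at (-64, -30) mm of the extractor's origin; it is pressed straight down.
- start (a joint): Travel of the start button in m, 0 up, 0.006 fully down (about 4 N); it springs back up. It counts as pressed beyond 0.004.
- can: Loose spray can, green and silver, 60 mm across, 150 mm high, standing on the bench to the right of the extractor; origin under its centre.
- tape: Loose roll of brown tape lying flat, 90 mm across, 24 mm high; origin under its centre.
- spool: Loose metal solder spool standing on the deck's far left corner, 40 mm across, 30 mm high; origin under its centre.
- driver: Loose screwdriver with blue handle, 200 mm long, 26 mm thick, lying on the bench on the near side of the extractor; origin under its middle, its x axis along it.

How it is judged (in metres and radians):
On the way, in this order (a step that is already met when the one before it is completed fails the run):
1. the selector rests in setting four, start button up (value of joint selector between 1.924 and 2.264 rad and value of joint start below 0.002 m), for 0.3 s.
2. the start button is pressed down with the selector at four (value of joint selector between 1.924 and 2.264 rad and value of joint start above 0.004 m), for 0.05 s.
At the end, for the whole second after the job is handed in: The selector rests in setting four (within 0.17 rad), the start button has been pressed beyond 4 mm and is up again (under 1.5 mm), and can, tape, spool and screwdriver are within 15 mm of where they stood (value of joint selector between 1.924 and 2.264 rad and value of joint start below 0.0015 m and velocity of joint selector below 0.1 rad/s and distance of each of can, tape, spool, driver from where it was at the start of the episode below 0.015 m); the robot touches nothing.
It fails at once if the selector ran past four towards five (more than 0.31 rad past) (value of joint selector above 2.404 rad).
It fails at once if the start button was pressed while the selector was not at four (value of joint start above 0.003 m and not (value of joint selector between 1.924 and 2.264 rad)).
It fails at once if the extractor was pushed or squeezed with more than 35 N (contact force between the fingers and extractor above 35 N).
It fails at once if the can, tape, spool or screwdriver was moved more than 15 mm or lifted (distance of any of can, tape, spool, driver from where it was at the start of the episode above 0.015 m).
It also fails if it takes over 67 s, if anything falls off the work surface, if the arm or the gripper's body presses on something with over 40 N, if the wrist force passes 120 N, or if a joint passes its speed limit or range.

## Working session

There is one attempt and no reset: what is moved stays moved. The work goes in short steps, Python scripts to look and compute and a tool call to move; the robot and the scene stay as the last step left them, time stands still between calls to the robot, and variables do not carry over. Pictures are saved under pics/ and viewed, at most 10 in all, crops included, and the job is handed in when it is done.

Besides the shell and the picture viewer there is one more tool, called after "Call:" by a JSON object that holds its "method" and its "body". drive_tool: Moves the arm, as the interface text tells. Its arguments: {"type":"object","properties":{"rows":{"type":"array"}},"required":["rows"]}

```bash
mkdir -p pics; cat > h.py <<'E'
import numpy as np, cv2
from station import *
def px2w(c,uv,z=None):
    K=np.array([[c['fx'],0,c['cx']],[0,c['fy'],c['cy']],[0,0,1]])
    uv=np.array(uv,float).reshape(-1,1,2)
    n=cv2.undistortPoints(uv,K,np.array(c['distortion'],float)).reshape(-1,2)
    d=np.c_[n,np.ones(len(n))]
    R=np.array(c['R']);t=np.array(c['t'])
    o=-R.T@t; r=d@R
    if z is None:
        p=uv.reshape(-1,2).round().astype(int)
        return o+r*c['z_map'][p[:,1],p[:,0]][:,None]
    return o+r*((z-o[2])/r[:,2])[:,None]
E
python3 - <<'E'
from h import *
for n in ("top","side"):
    c=capture(n); cv2.imwrite(f'pics/{n}0.png',c['frame'][:,:,::-1])
    for l in ["extractor","dial","selector","pointer_tip","start_top","can","tape","spool","driver"]:
        try:
            r=search_frame(l,c)
            for q in r[:2]: print(n,l,round(q['p'],2),np.round(q['xy'],1),px2w(c,q['xy']).round(3))
        except Exception as e: print(n,l,e)
print(sense())
E
```

```text
top extractor 0.72 [221.4 210.8] [[0.616 0.129 0.067]]
top dial 0.81 [222.9 209.7] [[0.617 0.126 0.069]]
top dial 0.61 [384.9 291.8] [[ 0.454 -0.166 -0.001]]
top selector 0.5 [394.2 228. ] [[ 0.544 -0.172  0.149]]
top pointer_tip 0.9 [296.1 219.8] [[ 0.583 -0.008  0.094]]
top start_top 0.62 [287.5 253.7] [[0.524 0.011 0.089]]
top can 0.83 [390.8 229.5] [[ 0.542 -0.166  0.153]]
top tape 0.94 [384.6 293.8] [[ 0.45  -0.165 -0.001]]
top spool 0.72 [242.3 175.8] [[0.669 0.083 0.1  ]]
top driver 0.87 [241.4 314.2] [[ 0.357 -0.037  1.027]]
side extractor 0.73 [219.9 302.4] [[0.602 0.245 0.158]]
side extractor 0.49 [325.8 255.1] [[0.526 0.021 0.092]]
side dial 0.84 [222.6 297.3] [[0.6   0.24  0.163]]
side selector 0.77 [294.4 242.2] [[0.588 0.007 0.097]]
side pointer_tip 0.71 [294.8 243.3] [[0.587 0.009 0.097]]
side pointer_tip 0.52 [221.1 303.7] [[0.603 0.242 0.153]]
side start_top 0.69 [328.3 254.2] [[0.522 0.018 0.093]]
side can 0.62 [341.5 200.9] [[ 0.545 -0.149  0.102]]
side tape 0.86 [392.3 243. ] [[ 0.439 -0.173  0.004]]
side tape 0.37 [296.8 240.5] [[ 0.587 -0.003  0.095]]
side drive
[... 156 characters left out ...]
132394e+01, -1.48148819e+01]), 'joint_velocities': array([-0.0325864 , -0.05701823, -0.00385103,  0.03596472, -0.00361524,
       -0.0210765 ]), 'effort': array([ 7.49507353e-05, -3.90475309e+01,  1.87624794e+01,  4.22439292e+00,
        1.54869125e-02, -2.53974019e-05]), 'tcp_pos': array([ 0.15332095, -0.60586984,  0.24156371]), 'ee_rot': array([[-9.69446804e-01, -2.45301639e-01,  1.72892503e-05],
       [-2.45301639e-01,  9.69446804e-01,  1.83292732e-05],
       [-2.12572092e-05,  1.35281739e-05, -1.00000000e+00]]), 'wrist_force': array([0.65059331, 0.09484246, 0.39576533]), 'moment': array([-0.01912988,  0.04883777, -0.01236314]), 'gripper_force': 0.0, 'gripper_width': 1.0041934996637825}
```

View pics/top0.png

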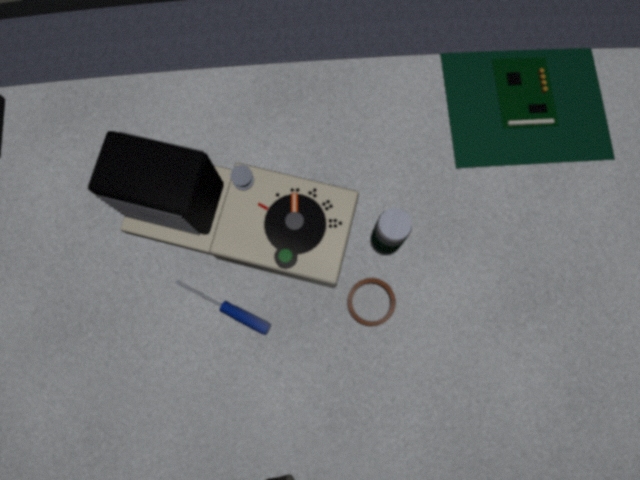

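View pics/side0.png

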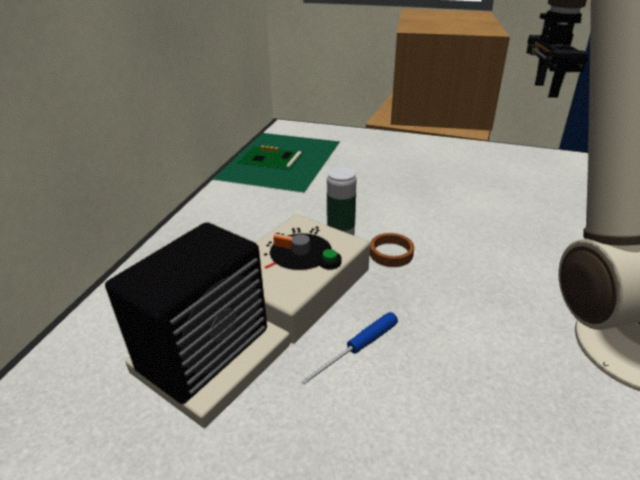

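The top view shows the pointer at two dots: hub (295,220), tip (295,197), four-dot mark (327,204) and green button (286,256). The side view agrees. Next I'll measure the precise pose.

```bash
cat > m.py <<'E'
from h import *
from scipy.spatial import cKDTree
def blob(c,lo,hi,near,rad):
    hsv=cv2.cvtColor(c['frame'],cv2.COLOR_RGB2HSV)
    m=cv2.inRange(hsv,lo,hi); d=np.zeros_like(m); cv2.circle(d,near,rad,255,-1); return np.argwhere(m&d)[:,::-1]
def measure(show=True):
    c=capture('top')
    g=px2w(c,blob(c,(45,90,40),(85,255,255),(286,256),14),.092)
    o=px2w(c,blob(c,(0,120,120),(20,255,255),(298,212),36),.094)
    return c,g,o
E
python3 - <<'E'
from m import *
c,g,o=measure()
print('green',len(g),g.mean(0),(g.min(0)+g.max(0))/2)
# deck top points via depth
v,u=np.mgrid[140:300,190:380]; uv=np.c_[u.ravel(),v.ravel()]
P=px2w(c,uv); ok=(abs(P[:,2]-.07)<.006); P=P[ok]
rgb=c['frame'][140:300,190:380].reshape(-1,3)[ok]
# deck incl. disc: mask->minAreaRect after clean
m=np.zeros((480,640),np.uint8); m[uv[ok][:,1],uv[ok][:,0]]=255
m=cv2.morphologyEx(m,cv2.MORPH_CLOSE,np.ones((25,25)));m=cv2.morphologyEx(m,cv2.MORPH_OPEN,np.ones((15,15)))
cn=max(cv2.findContours(m,0,1)[0],key=cv2.contourArea).reshape(-1,2)
W=px2w(c,cn,.07)[:,:2].astype(np.float32)
r=cv2.minAreaRect(W*1000); print('deck z',np.median(P[:,2]),r)
# disc ellipse from dark pixels
gray=cv2.cvtColor(c['frame'],cv2.COLOR_RGB2GRAY)
uvd=np.argwhere((gray<60))[:,::-1]; uvd=uvd[(np.linalg.norm(uvd-[295,223],axis=1)<36)]
D=px2w(c,uvd,.07)[:,:2].astype(np.float32); h=cv2.convexHull(D*1000).reshape(-1,2)
print('disc',cv2.minEnclosingCircle(h))
# hub top
hs=cv2.cvtColor(c['frame'],cv2.COLOR_RGB2HSV)
hp=np.argwhere((gray>60)&(gray<170)&(hs[:,:,1]<60))[:,::-1]; hp=hp[np.linalg.norm(hp-[294,221],axis=1)<11]
print('hub',len(hp),px2w(c,hp,.096).mean(0))
print('orange',len(o),o.mean(0))
for l in ['dial','spool','can']:
  pass
cv2.imwrite('pics/crop1.png',cv2.resize(c['frame'][150:300,200:400,::-1],None,fx=4,fy=4,interpolation=cv2.INTER_CUBIC))
E
```

```text
green 138 [0.52172241 0.01480077 0.092     ] [0.52150832 0.01483658 0.092     ]
deck z 0.06937106925847086 ((587.5556030273438, 16.930496215820312), (270.2941589355469, 179.40065002441406), 72.094482421875)
disc ((582.4281005859375, -5.169670581817627), 64.9437026977539)
hub 223 [ 0.5817973  -0.00456425  0.096     ]
orange 51 [0.61440443 0.00698801 0.094     ]
```

View pics/crop1.png

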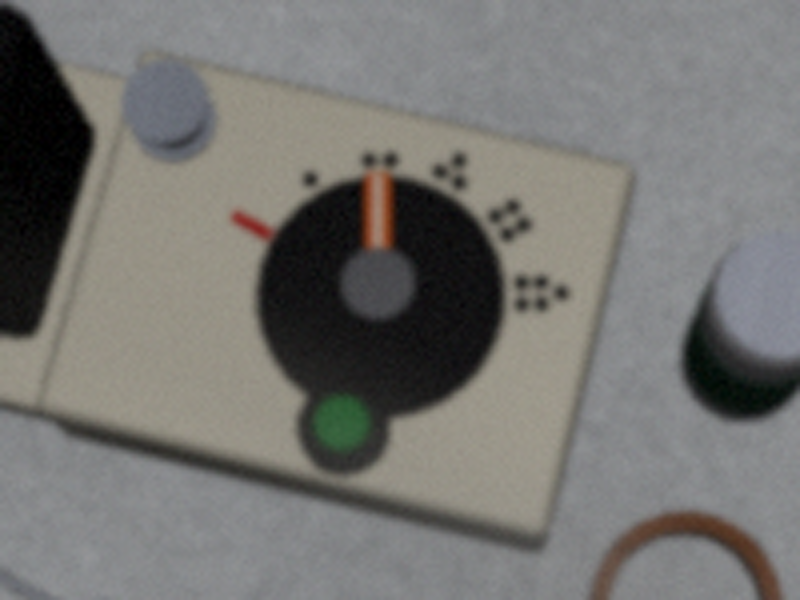

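Pointer is at two. The pose is consistent: dial at about (0.582,-0.005), yaw -17.9°. I'll move over with the fingers shut.

Call:
{"method": "drive_tool", "body": {"rows": [[0, 24.2, 31.4, 0, 0, 0, 0.05], [0, 24.2, 31.4, 0, 0, 0, 0.05], [0, 24.2, 31.4, 0, 0, 0, 0.05], [0, 24.2, 31.4, 0, 0, 0, 0.05], [0, 24.2, 31.4, 0, 0, 0, 0.05]]}}

```text
time_s: 1.47
tcp_pos: [0.275, -0.4474, 0.2417]
ee_rot: [[-0.878, -0.479, 0.0], [-0.479, 0.878, -0.0], [-0.0, -0.0, -1.0]]
wrist_force: [0.9, 0.3, -0.5]
gripper_width: 0.708
gripper_force: 0.0
```

Call:
{"method": "drive_tool", "body": {"rows": [[0, 24.2, 31.4, 0, 0, 0, 0.05], [0, 24.2, 31.4, 0, 0, 0, 0.05], [0, 24.2, 31.4, 0, 0, 0, 0.05], [0, 24.2, 31.4, 0, 0, 0, 0.05], [0, 24.2, 31.4, 0, 0, 0, 0.05]]}}

```text
time_s: 1.88
tcp_pos: [0.3962, -0.2902, 0.242]
ee_rot: [[-0.731, -0.682, 0.001], [-0.682, 0.731, -0.0], [-0.0, -0.001, -1.0]]
wrist_force: [0.3, -0.7, -0.4]
gripper_width: 0.328
gripper_force: 0.0
```

Call:
{"method": "drive_tool", "body": {"rows": [[0, 24.2, 31.4, 0, 0, 0, 0.05], [0, 24.2, 31.4, 0, 0, 0, 0.05], [0, 24.2, 31.4, 0, 0, 0, 0.05], [0, 24.2, 31.4, 0, 0, 0, 0.05], [0, 24.2, 31.4, 0, 0, 0, 0.05]]}}

```text
time_s: 2.3
tcp_pos: [0.5172, -0.133, 0.2419]
ee_rot: [[-0.54, -0.842, 0.001], [-0.842, 0.54, -0.0], [-0.0, -0.001, -1.0]]
wrist_force: [1.2, -0.8, -0.2]
gripper_width: 0.018
gripper_force: 0.0
```

Call:
{"method": "drive_tool", "body": {"rows": [[0, 24.2, 31.4, 0, 0, 0, 0.05], [0, 24.2, 31.4, 0, 0, 0, 0.05], [0, 24.2, 31.4, 0, 0, 0, 0.05], [0, 24.2, 31.4, 0, 0, 0, 0.05], [0, 24.2, 31.4, 0, 0, 0, 0.05]]}}

```text
time_s: 2.72
tcp_pos: [0.6382, 0.0239, 0.2417]
ee_rot: [[-0.315, -0.949, 0.0], [-0.949, 0.315, 0.0], [-0.0, -0.0, -1.0]]
wrist_force: [0.1, -0.2, -0.4]
gripper_width: 0.002
gripper_force: 0.0
```

Call:
{"method": "drive_tool", "body": {"rows": [[0, 0, 0, 0, 0, 0, 0.012], [0, 0, 0, 0, 0, 0, 0], [0, 0, 0, 0, 0, 0, 0]]}}

```text
time_s: 2.97
tcp_pos: [0.6371, 0.0222, 0.2411]
ee_rot: [[-0.306, -0.952, -0.001], [-0.952, 0.306, -0.0], [0.001, 0.001, -1.0]]
wrist_force: [-0.5, -1.0, 0.1]
gripper_width: 0.004
gripper_force: 0.0
```

Call:
{"method": "drive_tool", "body": {"rows": [[0, 0, 0, -30, 0, 0, 0], [0, 0, 0, -30, 0, 0, 0], [0, 0, 0, -25, 0, 0, 0], [0, 0, 0, -20, 0, 0, 0], [0, 0, 0, -15, 0, 0, 0]]}}

```text
time_s: 3.38
tcp_pos: [0.6356, 0.0204, 0.1199]
ee_rot: [[-0.308, -0.951, -0.003], [-0.951, 0.308, -0.0], [0.001, 0.002, -1.0]]
wrist_force: [-0.4, -0.4, -0.1]
gripper_width: 0.008
gripper_force: 0.0
```

Call:
{"method": "drive_tool", "body": {"rows": [[0, 0, 0, -12, 0, 0, 0], [0, 0, 0, -8, 0, 0, 0], [0, 0, 0, 0, 0, 0, 0], [0, 0, 0, 0, 0, 0, 0]]}}

```text
time_s: 3.72
tcp_pos: [0.6375, 0.0217, 0.1021]
ee_rot: [[-0.306, -0.952, 0.001], [-0.952, 0.306, -0.0], [-0.0, -0.001, -1.0]]
wrist_force: [0.2, -0.1, 1.0]
gripper_width: 0.008
gripper_force: 0.0
```

```bash
python3 - <<'E'
from m import *
c=capture('side'); a=cv2.resize(c['frame'][180:330,220:400,::-1],None,fx=4,fy=4,interpolation=cv2.INTER_CUBIC)
cv2.imwrite('pics/s2.png',a)
E
```

```text
(no output)
```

View pics/s2.png

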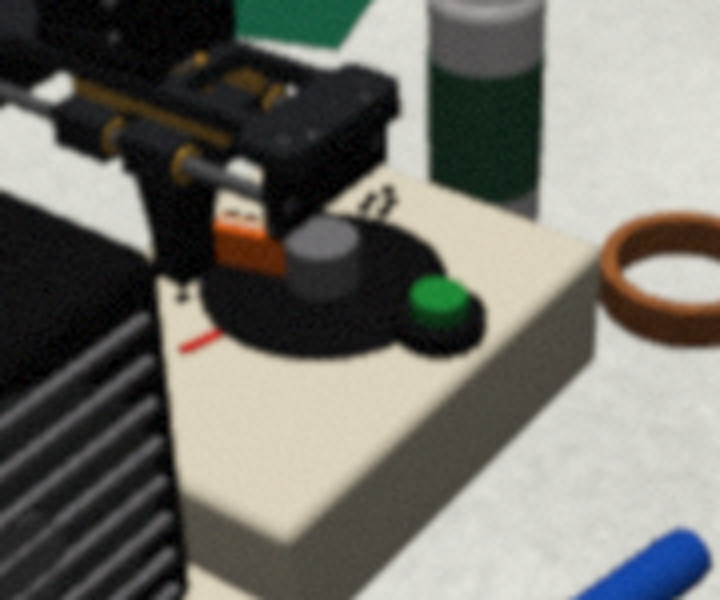

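The finger (tip near (180,270) in the crop) stands on the off side of the pointer with a gap. I'll push along the extractor's -y.

Call:
{"method": "drive_tool", "body": {"rows": [[0, -0.9, -2.9, 0, 0, 0, 0], [0, -0.9, -2.9, 0, 0, 0, 0], [0, -0.9, -2.9, 0, 0, 0, 0], [0, -0.9, -2.9, 0, 0, 0, 0], [0, 0, 0, 0, 0, 0, 0]]}}

```text
time_s: 4.18
tcp_pos: [0.6335, 0.0099, 0.1019]
ee_rot: [[-0.307, -0.952, 0.0], [-0.952, 0.307, 0.0], [-0.0, -0.0, -1.0]]
wrist_force: [0.2, 0.9, -0.0]
gripper_width: 0.006
gripper_force: 0.0
```

Call:
{"method": "drive_tool", "body": {"rows": [[0, -0.6, -1.9, 0, 0, 0, 0], [0, -0.6, -1.9, 0, 0, 0, 0], [0, -0.6, -1.9, 0, 0, 0, 0], [0, -0.6, -1.9, 0, 0, 0, 0]]}}

```text
time_s: 4.52
tcp_pos: [0.6325, 0.0033, 0.102]
ee_rot: [[-0.305, -0.952, 0.003], [-0.952, 0.305, 0.001], [-0.001, -0.003, -1.0]]
wrist_force: [3.6, 2.1, 1.1]
gripper_width: 0.003
gripper_force: 2.0
```

Call:
{"method": "drive_tool", "body": {"rows": [[0, -0.5, -1.4, 0, 0, 0, 0], [0, -0.5, -1.4, 0, 0, 0, 0], [0, -0.5, -1.4, 0, 0, 0, 0]]}}

```text
time_s: 4.77
tcp_pos: [0.6317, -0.0013, 0.1023]
ee_rot: [[-0.305, -0.952, 0.005], [-0.952, 0.305, 0.0], [-0.002, -0.004, -1.0]]
wrist_force: [6.2, 0.4, -1.2]
gripper_width: 0.004
gripper_force: 2.9
```

```bash
python3 - <<'E'
from m import *
c=capture('side'); a=cv2.resize(c['frame'][200:280,250:350,::-1],None,fx=4,fy=4,interpolation=cv2.INTER_CUBIC)
c=capture('top'); b=cv2.resize(c['frame'][170:250,250:350,::-1],None,fx=4,fy=4,interpolation=cv2.INTER_CUBIC)
cv2.imwrite('pics/s3.png',np.hstack([a,b]))
E
```

```text
(no output)
```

View pics/s3.png

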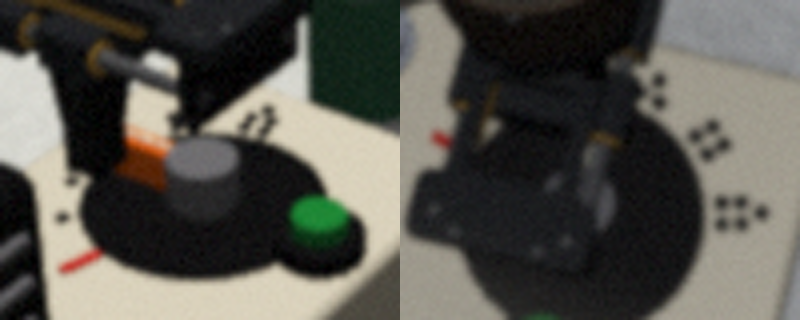

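The views don't settle which face is touching, so I'll check with the wrist camera.

```bash
python3 - <<'E'
from m import *
s=sense(); print(s['tcp_pos'],s['wrist_force'],s['moment'])
c=capture('wrist'); cv2.imwrite('pics/w1.png',c['frame'][:,:,::-1]); print(np.round(c['T_tool_cam'],3).tolist())
E
```

```text
[ 0.62905024 -0.00184593  0.10147062] [ 1.11594023  1.24470426 -0.7258408 ] [ 0.11532319  0.04752341 -0.01153497]
[[0.0, -0.97, -0.245, 0.066], [1.0, 0.001, -0.001, -0.001], [0.001, -0.245, 0.97, -0.144], [0.0, 0.0, 0.0, 1.0]]
```

View pics/w1.png

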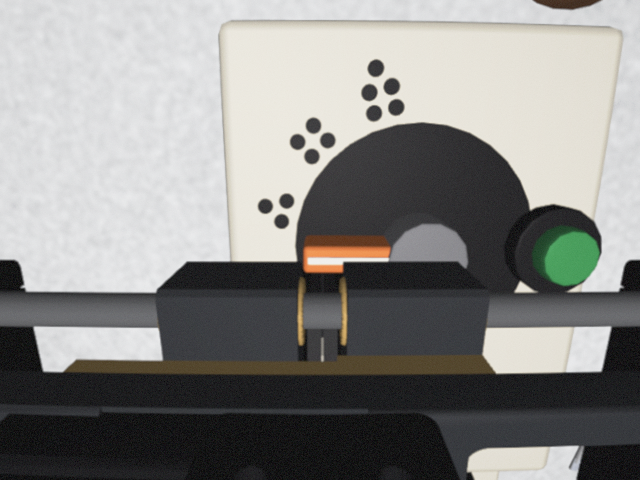

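The wrist view shows the pointer (305–390, 255) now about parallel to the deck edge, so it is near half-way to three, with its side flat on the finger. I'll continue gently.

Call:
{"method": "drive_tool", "body": {"rows": [[0, -0.5, -1.4, 0, 0, 0, 0], [0, -0.3, -1.0, 0, 0, 0, 0], [0, 0, 0, 0, 0, 0, 0], [0, 0, 0, 0, 0, 0, 0], [0, 0, 0, 0, 0, 0, 0]]}}

```text
time_s: 5.33
tcp_pos: [0.6287, -0.0038, 0.1014]
ee_rot: [[-0.306, -0.952, -0.001], [-0.952, 0.306, -0.0], [0.0, 0.001, -1.0]]
wrist_force: [0.6, 0.4, -0.0]
gripper_width: 0.004
gripper_force: 0.0
```

```bash
cat > a.py <<'E'
from h import *
# pointer angle (ext. frame, deg): dial (0.582,-0.0046), yaw -17.9; from the wrist camera's orange pixels
s=sense(); c=capture('wrist'); T=np.array(c['T_tool_cam']); M=np.eye(4); M[:3,:3]=s['ee_rot']; M[:3,3]=s['tcp_pos']
W=np.linalg.inv(M@T); c['R']=W[:3,:3]; c['t']=W[:3,3]
hsv=cv2.cvtColor(c['frame'],cv2.COLOR_RGB2HSV)
m=cv2.inRange(hsv,(3,120,190),(20,255,255)); k=cv2.connectedComponentsWithStats(cv2.morphologyEx(m,cv2.MORPH_CLOSE,np.ones((15,15))))
i=1+np.argmax(k[2][1:,4]); uv=np.argwhere((k[1]==i))[:,::-1]
y=np.radians(-17.9); E=np.array([[np.cos(y),np.sin(y)],[-np.sin(y),np.cos(y)]])
P=(px2w(c,uv,.094)[:,:2]-[.582,-.0046])@E.T*1000
v=cv2.fitLine(P.astype(np.float32),2,0,.01,.01).ravel()
g=cv2.inRange(hsv,(50,100,60),(80,255,255)); G=(px2w(c,np.argwhere(g)[:,::-1],.092)[:,:2]-[.582,-.0046])@E.T*1000 if g.any() else np.zeros((1,2))
print('tcp ext',((s['tcp_pos'][:2]-[.582,-.0046])@E.T*1000).round(1),s['tcp_pos'][2].round(4),'F',s['wrist_force'].round(1),'pointer centroid',P.mean(0).round(1),'dir',round(np.degrees(np.arctan(v[1]/v[0])),1),'green',G.mean(0).round(1))
E
python3 a.py
```

```text
tcp ext [44.2 15.1] 0.1014 F [ 0.6  0.4 -0. ] pointer centroid [34.3 -8.2] dir -13.0 green [-59.9  -0.4]
```

It clicked into three. Now for the second click, watching closely.

Call:
{"method": "drive_tool", "body": {"rows": [[0, -0.8, -2.4, 0, 0, 0, 0], [0, -0.8, -2.4, 0, 0, 0, 0], [0, -0.6, -1.9, 0, 0, 0, 0], [0, -0.6, -1.9, 0, 0, 0, 0], [0, 0, 0, 0, 0, 0, 0]]}}

```text
time_s: 5.8
tcp_pos: [0.6262, -0.012, 0.1015]
ee_rot: [[-0.307, -0.952, 0.0], [-0.952, 0.307, 0.001], [-0.001, -0.0, -1.0]]
wrist_force: [-0.8, 3.2, -0.0]
gripper_width: 0.005
gripper_force: 1.3
```

Call:
{"method": "drive_tool", "body": {"rows": [[0, -0.5, -1.4, 0, 0, 0, 0], [0, -0.5, -1.4, 0, 0, 0, 0], [0, 0, 0, 0, 0, 0, 0], [0, 0, 0, 0, 0, 0, 0]]}}

```text
time_s: 6.13
tcp_pos: [0.6252, -0.0153, 0.1015]
ee_rot: [[-0.306, -0.952, -0.0], [-0.952, 0.306, -0.0], [0.0, 0.0, -1.0]]
wrist_force: [-0.1, 1.1, 0.0]
gripper_width: 0.0
gripper_force: 0.6
```

```bash
python3 a.py
```

```text
tcp ext [44.4  3.1] 0.1015 F [-0.1  1.1  0. ] pointer centroid [ 39.4 -15.5] dir -8.4 green [-59.2  -4.8]
```

Call:
{"method": "drive_tool", "body": {"rows": [[0, -0.4, -1.2, 0, 0, 0, 0], [0, -0.3, -1.0, 0, 0, 0, 0], [0, 0, 0, 0, 0, 0, 0], [0, 0, 0, 0, 0, 0, 0]]}}

```text
time_s: 6.52
tcp_pos: [0.6245, -0.0177, 0.1016]
ee_rot: [[-0.306, -0.952, -0.0], [-0.952, 0.306, -0.0], [0.0, 0.0, -1.0]]
wrist_force: [0.0, 0.0, 0.2]
gripper_width: 0.004
gripper_force: 0.3
```

```bash
python3 a.py
```

```text
tcp ext [44.4  0.6] 0.1016 F [0.  0.  0.2] pointer centroid [ 39.  -18.3] dir -10.8 green [-59.   -6.1]
```

Call:
{"method": "drive_tool", "body": {"rows": [[0, -0.4, -1.2, 0, 0, 0, 0], [0, -0.3, -1.0, 0, 0, 0, 0], [0, 0, 0, 0, 0, 0, 0], [0, 0, 0, 0, 0, 0, 0]]}}

```text
time_s: 6.9
tcp_pos: [0.6237, -0.0198, 0.1015]
ee_rot: [[-0.306, -0.952, -0.0], [-0.952, 0.306, -0.0], [0.0, 0.0, -1.0]]
wrist_force: [-0.3, -0.6, -0.0]
gripper_width: 0.005
gripper_force: 0.0
```

```bash
python3 a.py
```

```text
tcp ext [44.3 -1.6] 0.1015 F [-0.3 -0.6 -0. ] pointer centroid [ 38.3 -20.8] dir -12.7 green [-58.8  -7.3]
```

```bash
python3 - <<'E'
from h import *
c=capture('wrist'); cv2.imwrite('pics/w2.png',c['frame'][0:400,:,::-1])
E
```

```text
(no output)
```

View pics/w2.png

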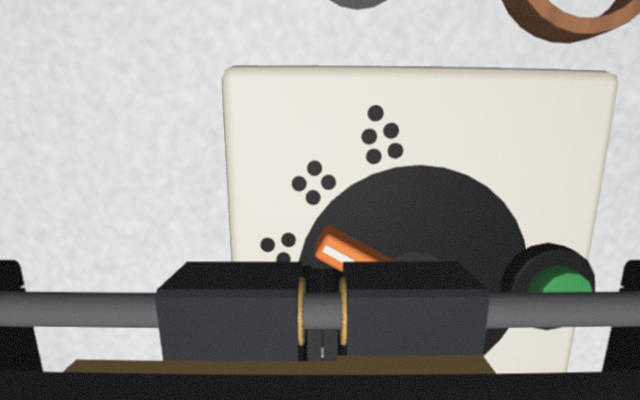

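The pointer (320–385, 250) is at about half-way between the three- and four-dot marks. A little more.

Call:
{"method": "drive_tool", "body": {"rows": [[0, -0.4, -1.2, 0, 0, 0, 0], [0, -0.2, -0.7, 0, 0, 0, 0], [0, 0, 0, 0, 0, 0, 0], [0, 0, 0, 0, 0, 0, 0]]}}

```text
time_s: 7.33
tcp_pos: [0.6231, -0.0215, 0.1015]
ee_rot: [[-0.306, -0.952, -0.0], [-0.952, 0.306, -0.0], [0.0, 0.0, -1.0]]
wrist_force: [1.2, -0.0, -0.3]
gripper_width: 0.008
gripper_force: 0.0
```

```bash
python3 a.py
```

```text
tcp ext [44.4 -3.4] 0.1015 F [ 1.2 -0.  -0.3] pointer centroid [ 31.1 -26.4] dir -32.5 green [-58.6  -8.4]
```

It jumped to four. Backing off and up, then checking.

Call:
{"method": "drive_tool", "body": {"rows": [[0, 2.3, 7.1, 0, 0, 0, 0], [0, 2.3, 7.1, 0, 0, 0, 0], [0, 0, 0, 20, 0, 0, 0], [0, 0, 0, 25, 0, 0, 0], [0, 0, 0, 15, 0, 0, 0]]}}

```text
time_s: 7.8
tcp_pos: [0.629, -0.0062, 0.1637]
ee_rot: [[-0.305, -0.952, 0.003], [-0.952, 0.305, -0.0], [-0.001, -0.003, -1.0]]
wrist_force: [0.8, 0.7, 0.4]
gripper_width: 0.001
gripper_force: 0.0
```

Call:
{"method": "drive_tool", "body": {"rows": [[0, 10, 20, 0, 0, 0, 0], [0, 10, 20, 0, 0, 0, 0], [0, 0, 0, 0, 0, 0, 0], [0, 0, 0, 0, 0, 0, 0]]}}

```text
time_s: 8.13
tcp_pos: [0.6481, 0.0344, 0.1613]
ee_rot: [[-0.304, -0.953, -0.0], [-0.953, 0.304, 0.0], [0.0, 0.0, -1.0]]
wrist_force: [0.9, -0.7, -0.1]
gripper_width: 0.005
gripper_force: 0.0
```

```bash
python3 a.py; python3 - <<'E'
from h import *
c=capture('wrist'); cv2.imwrite('pics/w3.png',c['frame'][0:400,:,::-1])
E
```

```text
tcp ext [50.9 57.4] 0.1613 F [ 0.9 -0.7 -0.1] pointer centroid [ 25.1 -23. ] dir -45.1 green [-60.8   1. ]
```

View pics/w3.png

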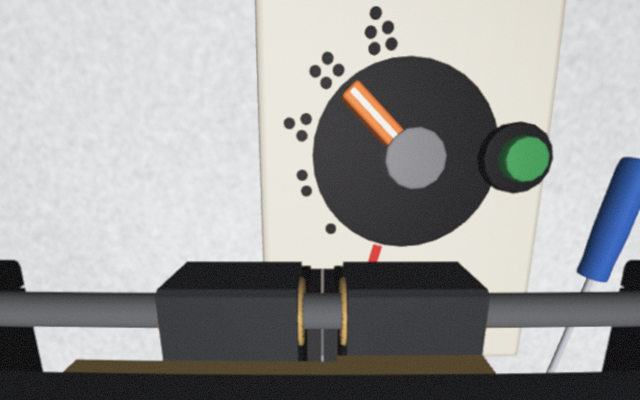

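The pointer rests at the four-dot mark (-45.1°). Now to the start button.

Call:
{"method": "drive_tool", "body": {"rows": [[0, -31.3, -5, 0, 0, 0, 0], [0, -31.3, -5, 0, 0, 0, 0], [0, -31.3, -5, 0, 0, 0, 0], [0, -31.2, -5, 0, 0, 0, 0], [0, 0, 0, 0, 0, 0, 0]]}}

```text
time_s: 8.65
tcp_pos: [0.5159, 0.0108, 0.161]
ee_rot: [[-0.308, -0.951, -0.006], [-0.951, 0.308, -0.0], [0.002, 0.006, -1.0]]
wrist_force: [-1.1, -0.7, -0.5]
gripper_width: 0.006
gripper_force: 0.0
```

Call:
{"method": "drive_tool", "body": {"rows": [[0, 0, 0, -20, 0, 0, 0], [0, 0, 0, -15, 0, 0, 0], [0, 0, 0, -7, 0, 0, 0], [0, 0, 0, -3, 0, 0, 0], [0, 0, 0, 0, 0, 0, 0]]}}

```text
time_s: 9.07
tcp_pos: [0.5226, 0.0124, 0.1161]
ee_rot: [[-0.306, -0.952, -0.001], [-0.952, 0.306, -0.001], [0.001, 0.001, -1.0]]
wrist_force: [0.3, 1.0, 1.2]
gripper_width: 0.009
gripper_force: 0.0
```

Call:
{"method": "drive_tool", "body": {"rows": [[0, 0, 0, -2, 0, 0, 0], [0, 0, 0, -2, 0, 0, 0], [0, 0, 0, -1, 0, 0, 0], [0, 0, 0, 0, 0, 0, 0]]}}

```text
time_s: 9.4
tcp_pos: [0.5228, 0.0129, 0.1117]
ee_rot: [[-0.306, -0.952, 0.0], [-0.952, 0.306, 0.0], [-0.0, -0.0, -1.0]]
wrist_force: [0.2, -0.1, 0.4]
gripper_width: 0.008
gripper_force: 0.0
```

Call:
{"method": "drive_tool", "body": {"rows": [[0, 0, 0, -1, 0, 0, 0], [0, 0, 0, -1.5, 0, 0, 0], [0, 0, 0, -1.5, 0, 0, 0], [0, 0, 0, 0, 0, 0, 0]]}}

```text
time_s: 9.73
tcp_pos: [0.523, 0.0129, 0.1077]
ee_rot: [[-0.306, -0.952, 0.001], [-0.952, 0.306, -0.0], [-0.0, -0.001, -1.0]]
wrist_force: [-0.7, -0.2, 2.9]
gripper_width: 0.007
gripper_force: 1.4
```

Call:
{"method": "drive_tool", "body": {"rows": [[0, 0, 0, -1, 0, 0, 0], [0, 0, 0, 0, 0, 0, 0], [0, 0, 0, 0, 0, 0, 0]]}}

```text
time_s: 9.98
tcp_pos: [0.5229, 0.0129, 0.1068]
ee_rot: [[-0.306, -0.952, 0.001], [-0.952, 0.306, 0.0], [-0.0, -0.001, -1.0]]
wrist_force: [-0.4, -0.2, 3.0]
gripper_width: 0.002
gripper_force: 1.6
```

Call:
{"method": "drive_tool", "body": {"rows": [[0, 0, 0, -1, 0, 0, 0], [0, 0, 0, 0, 0, 0, 0], [0, 0, 0, 0, 0, 0, 0]]}}

```text
time_s: 10.23
tcp_pos: [0.5229, 0.0129, 0.1057]
ee_rot: [[-0.306, -0.952, 0.001], [-0.952, 0.306, 0.0], [-0.0, -0.001, -1.0]]
wrist_force: [-0.1, 0.4, 4.3]
gripper_width: 0.004
gripper_force: 1.8
```

Call:
{"method": "drive_tool", "body": {"rows": [[0, 0, 0, -1, 0, 0, 0], [0, 0, 0, 0, 0, 0, 0], [0, 0, 0, 0, 0, 0, 0]]}}

```text
time_s: 10.48
tcp_pos: [0.523, 0.0128, 0.1054]
ee_rot: [[-0.306, -0.952, 0.001], [-0.952, 0.306, -0.0], [-0.0, -0.001, -1.0]]
wrist_force: [-3.0, 1.3, 8.0]
gripper_width: 0.005
gripper_force: 3.9
```

The force rose to 8 N at the stop, so the button is fully down. Releasing and backing away.

Call:
{"method": "drive_tool", "body": {"rows": [[0, 0, 0, 4, 0, 0, 0], [0, 0, 0, 10, 0, 0, 0], [0, 0, 0, 25, 0, 0, 0], [0, 0, 0, 30, 0, 0, 0], [0, 0, 0, 30, 0, 0, 0]]}}

```text
time_s: 10.9
tcp_pos: [0.5217, 0.0126, 0.2041]
ee_rot: [[-0.306, -0.952, -0.003], [-0.952, 0.306, -0.001], [0.001, 0.003, -1.0]]
wrist_force: [0.2, 0.6, 0.3]
gripper_width: 0.005
gripper_force: 0.0
```

Call:
{"method": "drive_tool", "body": {"rows": [[0, -20, -30, 0, 0, 0, 0], [0, -20, -30, 0, 0, 0, 0], [0, -20, -30, 0, 0, 0, 0], [0, 0, 0, 0, 0, 0, 0], [0, 0, 0, 0, 0, 0, 0]]}}

```text
time_s: 11.32
tcp_pos: [0.4614, -0.0783, 0.2038]
ee_rot: [[-0.309, -0.951, -0.0], [-0.951, 0.309, 0.0], [-0.0, 0.0, -1.0]]
wrist_force: [1.7, 1.0, -0.6]
gripper_width: 0.002
gripper_force: 0.0
```

```bash
python3 - <<'E'
from m import *
c=capture('side')
for l in ["start_top","can","tape","driver"]:
    for q in search_frame(l,c)[:1]: print(l,np.round(q['xy'],1))
a=cv2.resize(c['frame'][180:330,220:400,::-1],None,fx=4,fy=4,interpolation=cv2.INTER_CUBIC)
cv2.imwrite('pics/s4.png',a)
E
```

```text
start_top [327.5 256.7]
can [339.3 198.8]
tape [397.  252.7]
driver [367.7 336.2]
```

View pics/s4.png

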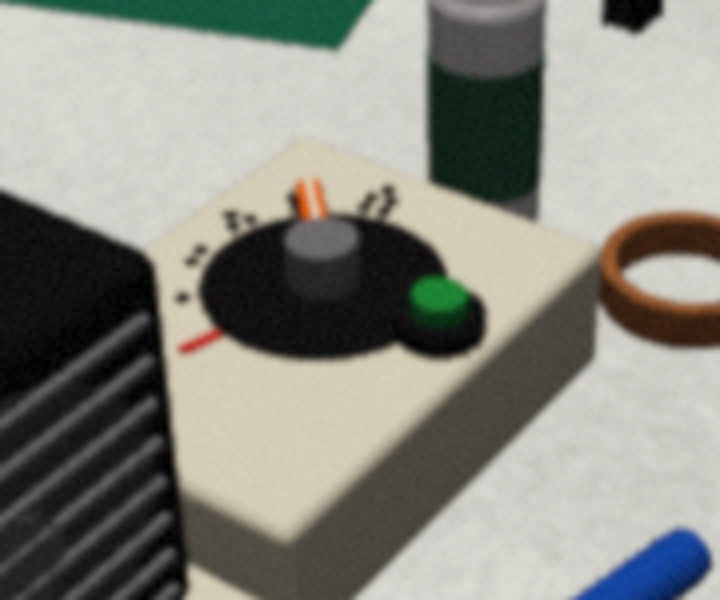

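The pointer (310,200) stands at four, the green button (440,295) is up again, and the can, tape and driver look unmoved.

```bash
python3 -c "
from station import *
print(finish_job())"
```

```text
the job is handed in; nothing more can be done
None
```

The job is handed in: the selector was pushed from two to four and measured there before the press, and the start button was pressed to its stop and came back up. In the last picture the can, tape and screwdriver look unmoved; the spool wasn't in it, but the arm stayed clear of it.

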